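# Put the ironing shelf's things back on their own mats

### The job

The tin, the water bottle, the sewing box and the lint comb all lie on one another's mats. Using the empty aluminium iron rest plate as a parking spot, put each back upright on its own mat, centred and wholly on it: the tin on the big round mat, the bottle on the small round mat, the sewing box on the square mat and square with it, the lint comb on the long mat and lying along it. Leave the rest plate empty at the end, do not tip the tin or the bottle over on the way, and do not disturb the iron.

Things in the scene. Friction and masses are not known exactly. Their poses are not given: they have to be found in the camera images.
- tin: stainless steel tin with a screwed-on lid, upright cylinder 52 mm in diameter and 60 mm high (the top 16 mm is the lid, 54 mm in diameter); about 0.16 kg; origin at the centre of its underside, z up; its yaw does not matter
- bottle: small closed white plastic water bottle, upright, with a grey cap: body 40 mm in diameter up to 64 mm high, shoulder to 74 mm, cap 22 mm in diameter from 74 to 90 mm; about 0.1 kg; origin at the centre of its underside, z up; its yaw does not matter
- sewing_box: closed white plastic sewing box, 46 x 46 mm and 36 mm high, with a grey seam; lid does not open; about 0.12 kg; origin at the centre of its underside, x and y square to its sides
- lint_comb: navy plastic lint comb lying flat, T-shaped, 120 mm long over the teeth and 16 mm high. Handle 16 mm wide along its x axis, from x = -58 to 42 mm; head 54 mm wide (along y) from x = 42 to 58 mm, short teeth to 62 mm. Origin on the underside, on the centre line, 58 mm from the handle's end; centre of mass near x = +12 mm; about 0.05 kg
- big_round_mat: the tin's place: the larger round plain grey rubber mat, 4 mm thick, lying fixed on the cork; origin at the centre of its underside; 104 mm in diameter
- small_round_mat: the bottle's place: the smaller round plain grey rubber mat, 4 mm thick, lying fixed on the cork; origin at the centre of its underside; 78 mm in diameter
- square_mat: the sewing box's place: square plain grey rubber mat, 4 mm thick, lying fixed on the cork; origin at the centre of its underside; 76 x 76 mm, x and y square to its sides
- long_mat: the lint comb's place: oblong plain grey rubber mat, 4 mm thick, lying fixed on the cork; origin at the centre of its underside; 142 mm along its x by 80 mm along its y
- rest_plate: flat aluminium iron rest plate with four grey strips, 160 mm along its x by 100 mm along its y, 6 mm thick, fixed, empty at the start: the free spot; origin at the centre of its underside
- iron: bystander: a white clothes iron lying flat to the robot's left (+y), 1.1 kg, about 205 mm along its x by 110 mm along its y and 122 mm high, its nose at -x; origin on its underside at the tip of the nose (the body reaches to x = +205 mm); to be left alone

How it is judged:
At the end, for the whole second after the job is handed in: Each thing rests upright (0.1 rad) on its own mat, within 15 mm of its centre; comb along the long mat and box square to the square mat within 0.25 rad (any way round); all at rest, nothing within 100 mm of the rest plate's centre, iron moved under 20 mm (horizontal distance between tin and big_round_mat below 0.015 m and z of tin in the frame of big_round_mat between 0.001 and 0.008 m and angle between each of tin, bottle, sewing_box, lint_comb's own z axis and vertical below 0.1 rad and linear speed of each of tin, bottle, sewing_box, lint_comb below 0.02 m/s and angular speed of each of tin, bottle, sewing_box, lint_comb below 0.2 rad/s and horizontal distance between each of tin, bottle, sewing_box, lint_comb and rest_plate above 0.1 m and horizontal distance between bottle and small_round_mat below 0.015 m and z of bottle in the frame of small_round_mat between 0.001 and 0.008 m and horizontal distance between sewing_box and square_mat below 0.015 m and z of sewing_box in the frame of square_mat between 0.001 and 0.008 m and horizontal distance between lint_comb and long_mat below 0.015 m and z of lint_comb in the frame of long_mat between 0.001 and 0.008 m and angle between the x axis of lint_comb and the x axis of long_mat, either way round below 0.25 rad and (angle between the x axis of sewing_box and the x axis of square_mat, either way round below 0.25 rad or angle between the x axis of sewing_box and the y axis of square_mat, either way round below 0.25 rad) and distance of iron from where it was at the start of the episode below 0.02 m); the robot touches nothing.
It fails at once if the tin or the bottle is tipped over (angle between any of tin, bottle's own z axis and vertical above 0.7 rad).
It fails at once if the iron is pushed away (distance of iron from where it was at the start of the episode above 0.02 m).
It also fails if it takes over 134 s, if anything falls off the work surface, if the arm or the gripper's body presses on something with over 40 N, if the wrist force passes 120 N, or if a joint passes its speed limit or range.

### The arm

A 6-joint arm with a two-finger parallel gripper is mounted at the origin on the work surface. World frame = base frame: x ahead of the robot, y to its left, z up, the work surface at z = 0. Lengths are in m, angles in rad, forces in N, time in s.
With the tool pointing down it reaches from about 0.35 to 0.775 m from the base axis. Payload 7.3 kg.
Tool frame: the origin (TCP) lies on the centre line of the jaws, within the pads' length; the fingertips stand 25 mm ahead of it and the grasp point (between the pads) lies 6 mm ahead of it; z points along the fingers, y is the direction in which the jaws open and shut (so a half turn about z gives the same grasp; the last joint's range is limited). The gripper opens to 92 mm and grips with 3 to 60 N. Pads are 19 mm wide; open, the fingers measure 130 mm over their backs; the gripper's body (75 mm by 190 mm) begins 47 mm behind the grasp point.
Start: joints at [-1.389, 0.342, 1.524, -0, 1.275, -0.146], TCP at [0.169, -0.497, 0.216] pointing down, gripper open.
Joint ranges: [-2.53, 2.53], [-0.77, 2.02], [0.04, 2.7], [-1, 4.14], [0.28, 2.66], [-3.11, 3.11]. Speed limits (rad/s): [2.57, 2.57, 3.14, 3.14, 3.14, 3.14].

### API

Orientations are given as [roll, pitch, yaw] about the fixed x, y, z axes, in that order (R = Rz(yaw) Ry(pitch) Rx(roll)).
In Python, from cell import telemetry, read_camera, workorder gives the robot as it stands.
- The arm moves only by the shell command python3 -m creep 'ROWS' [FORCE]. ROWS is JSON, one flat list of numbers, 5 for each row, row after row: the opening, from 0 (shut) to 1 (fully open), then the shift along the world's x, y, z in m, then the turn about the world's z in rad. A call has 1 to 12 rows; each row shifts and turns the pose as measured when the row begins; what a row does not reach is not made up. A row lasts 1/8 s, in which the tool goes at most 62.5 mm and 10.7 degrees, less where a joint would pass 70% of its speed; a pose out of reach is approached as far as the arm can. A call is refused whole if a number of a shift passes 0.0625 or a number of a turn 0.188, either way. A call with a gripper value outside its range is refused whole. The fingers move at their own pace and stop on an object; FORCE is the grip in N (left out, the last holds). Time passes only in rows, so rows that do not move let the fingers close. It gives the time, the measured TCP pose, the force and the opening at its end, in the units of the state.
- telemetry.observe(): the state, without advancing time (a new reading comes with each control period).
- read_camera(name): name is "side" or "top" or "wrist"; returns a dict with "image" (384x512x3 uint8, red, green, blue), "fovy" (degrees; the focal length in pixels is half the picture's height over the tangent of half this angle, whatever the lens; pixels are square), "cx", "cy" (the principal point, pixels), "R" (3x3) and "t" (3): a world point X has camera coordinates R X + t. Camera axes: x right, y down, z forward; pixel columns grow to the right and rows downward; lengths in m; the calibration is good to about 2 mm. A picture is of the moment at which its call begins. There is no depth.
- workorder.hand_in(): hands the job in, once; it reports no verdict.
The state is a dict: "time": time; "qpos": joint angles; "qvel": joint speeds; "joint_efforts": joint torques, N m; "tool_pos": TCP position; "tool_rot": TCP orientation; "contact_force": force on the tool from outside, world axes, zero at the start; "torque": the same for the moment, N m; "opening": finger opening in m.
Only numpy, scipy, OpenCV 4.12 (cv2) and the standard library are available. Lean on these libraries where they do the work, as an engineer would, in place of code of your own. Each camera call takes 0.05 s, during which the arm holds its last target.

## Working session

There is one attempt and no reset: what is moved stays moved. The work goes in short steps, Python scripts to look and compute and a shell command to move; the robot and the scene stay as the last step left them, time stands still between calls to the robot, and variables do not carry over. Pictures are saved under pics/ and viewed, and the job is handed in when it is done.

```bash
mkdir -p pics; ls; cat > h.py <<'E'
import numpy as np,cv2
from cell import telemetry, read_camera
def K(c):
    f=c["image"].shape[0]/2/np.tan(np.radians(c["fovy"])/2); return f
def ray(c,u,v,z):
    f=K(c);R=np.array(c["R"]);t=np.array(c["t"])
    o=-R.T@t; d=R.T@np.array([(u-c["cx"])/f,(v-c["cy"])/f,1]); s=(z-o[2])/d[2]
    return o+s*d
def proj(c,X):
    p=np.array(c["R"])@np.array(X)+np.array(c["t"]); f=K(c)
    return c["cx"]+f*p[0]/p[2],c["cy"]+f*p[1]/p[2]
def save(c,n): cv2.imwrite(f"pics/{n}.png",cv2.cvtColor(c["image"],cv2.COLOR_RGB2BGR))
E
python3 - <<'E'
from h import *
import pickle
for n in["top","side","wrist"]:
    c=read_camera(n); save(c,n+"0"); pickle.dump(c,open(n+"0.pkl","wb")); print(n,c["fovy"],c["cx"],c["cy"],-np.array(c["R"]).T@np.array(c["t"]),[k for k in c])
s=telemetry.observe();print(s)
E
```

```text
pics
top 53.25075887431567 259.15304278290876 185.18043195121226 [0.51591045 0.07073595 1.06032724] ['image', 'fovy', 'cx', 'cy', 'R', 't']
side 50.728783641219444 256.7148857714281 194.37428669812059 [ 0.24709664 -0.43475518  0.63131281] ['image', 'fovy', 'cx', 'cy', 'R', 't']
wrist 68.5318654440346 247.45150523292014 188.96038864817484 [ 0.23472445 -0.47587671  0.38414745] ['image', 'fovy', 'cx', 'cy', 'R', 't']
{'time': 0.15, 'qpos': array([-1.38896303e+00,  3.42588633e-01,  1.52475217e+00, -1.92266112e-05,
        1.27542262e+00, -1.45990016e-01]), 'qvel': array([ 6.58798068e-04, -1.19800794e-03, -6.21797578e-04,  4.60040499e-05,
        1.14842995e-03, -2.30555518e-04]), 'joint_efforts': array([ 1.55431491e-03, -4.31471264e+01, -2.44352674e+01,  7.18091195e-02,
        5.38125972e-02, -9.32078069e-05]), 'tool_pos': array([ 0.16900557, -0.4967312 ,  0.21520701]), 'tool_rot': array([-3.14043166e+00, -1.52122222e-04,  3.27828832e-01]), 'contact_force': array([-0.08563849,  0.27981782,  0.1665168 ]), 'torque': array([-0.03006492, -0.02681883,  0.04729865]), 'opening': 0.09194164717684275}
```

View pics/top0.png

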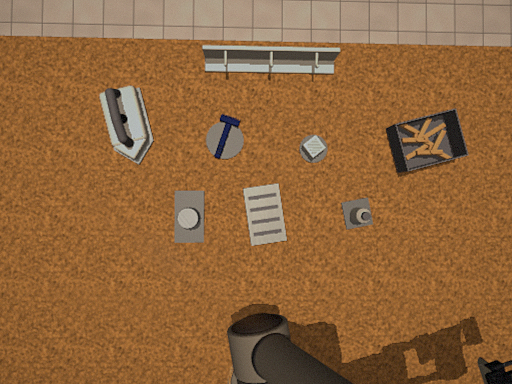

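View pics/side0.png

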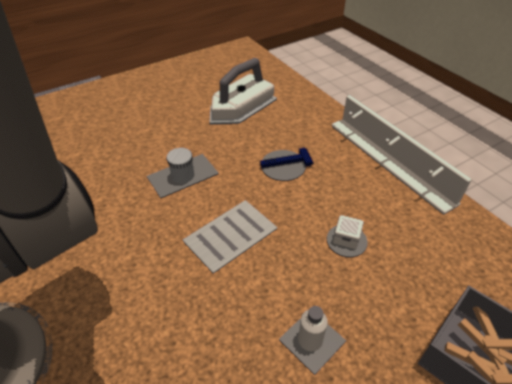

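The top view shows tin on the long mat (188,217), comb on the big round mat (224,140), box on the small round mat (313,149), bottle on the square mat (357,214), and the empty plate at (265,214). That makes two swaps. Next I measure everything.

```bash
python3 - <<'E'
from h import *
import pickle
c=pickle.load(open("top0.pkl","rb")); im=c["image"]
hsv=cv2.cvtColor(im,cv2.COLOR_RGB2HSV)
m=((hsv[...,1]<80)&(hsv[...,2]>40)).astype(np.uint8)*255
navy=((im[...,2].astype(int)-im[...,0]>25)).astype(np.uint8)*255
allm=m|navy
roi=(slice(100,260),slice(150,390))
vis=np.hstack([cv2.resize(x,None,fx=1,fy=1) for x in []]) if 0 else None
b=cv2.cvtColor(im,cv2.COLOR_RGB2BGR)[roi]
cv2.imwrite("pics/crop.png",cv2.resize(b,None,fx=3.3,fy=3.3,interpolation=cv2.INTER_CUBIC))
cv2.imwrite("pics/mask.png",cv2.resize(allm[roi],None,fx=3,fy=3,interpolation=cv2.INTER_NEAREST))
for nm,mm in(("gray",allm),("navy",navy)):
  z=0.004
  cs,_=cv2.findContours(mm,cv2.RETR_EXTERNAL,cv2.CHAIN_APPROX_NONE)
  for k in cs:
    if cv2.contourArea(k)<60: continue
    x,y,w,h=cv2.boundingRect(k)
    if x<150 or x>380 or y<100 or y>260: continue
    P=np.array([ray(c,*p[0],0.004)[:2] for p in k],np.float32)*1000
    r=cv2.minAreaRect(P); mc=cv2.minEnclosingCircle(P)
    print(nm,(x,y,w,h),"rect",np.round(r[0],1),np.round(r[1],1),round(r[2],1),"circ",np.round(mc[0],1),round(mc[1],1))
E
```

```text
gray (341, 198, 32, 31) rect [ 466.3 -240.1] [75.2 76.1] 11.4 circ [ 466.5 -239.7] 51.6
gray (175, 191, 29, 52) rect [455.3 223.4] [139.6  76.3] 0.5 circ [455.6 223.6] 79.2
gray (243, 183, 44, 63) rect [463.   16.9] [159.8 100.2] 8.8 circ [462.7  16.5] 93.1
gray (300, 135, 27, 28) rect [ 645.2 -117.6] [75.4 72.8] 0.2 circ [ 645.7 -117.8] 38.6
gray (206, 115, 38, 44) rect [672.7 123.5] [101.9 116.4] 48.3 circ [675.8 128.5] 60.1
navy (215, 115, 25, 43) rect [677.9 136.2] [ 51.8 116.5] 64.0 circ [675.9 129.6] 59.9
```

View pics/crop.png

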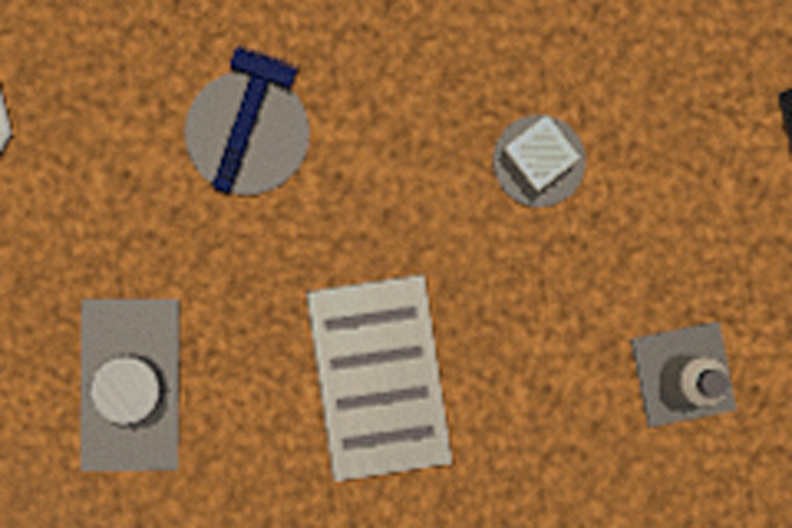

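View pics/mask.png

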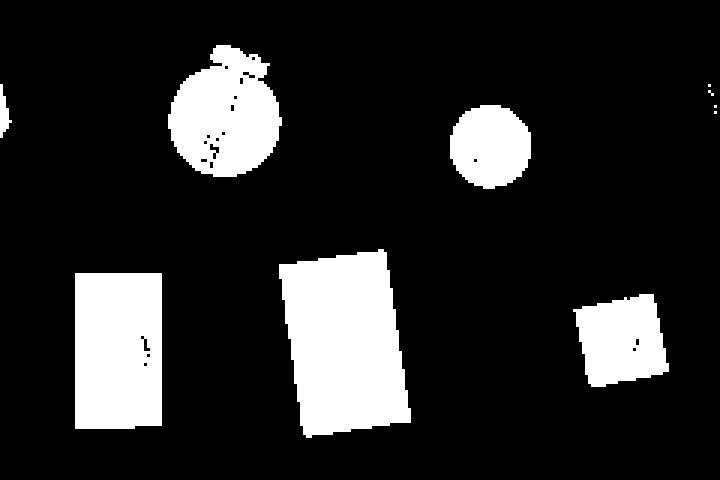

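```bash
cat > meas.py <<'E'
from h import *
def big(c,mask,box,z,thr=60):
    x0,x1,y0,y1=box; mm=np.zeros_like(mask); mm[y0:y1,x0:x1]=mask[y0:y1,x0:x1]
    cs,_=cv2.findContours(mm,cv2.RETR_EXTERNAL,cv2.CHAIN_APPROX_NONE)
    k=max(cs,key=cv2.contourArea)
    P=np.array([ray(c,*p[0],z)[:2] for p in k],np.float32)*1000
    r=cv2.minAreaRect(P); e=cv2.fitEllipse(P)
    M=cv2.moments(k); ctr=ray(c,M['m10']/M['m00'],M['m01']/M['m00'],z)*1000
    print("px",cv2.boundingRect(k),"rect",np.round(r[0],1),np.round(r[1],1),round(r[2],1),"ell",np.round(e[0],1),np.round(e[1],1),"cen",np.round(ctr[:2],1))
    return P
E
python3 - <<'E'
from meas import *
import pickle
c=pickle.load(open("top0.pkl","rb")); im=c["image"].astype(int)
hsv=cv2.cvtColor(c["image"],cv2.COLOR_RGB2HSV)
g=im.min(2)
for p in [(188,217),(180,235),(313,146),(320,158),(306,155),(312,160),(224,150),(210,140),(363,215),(357,216),(350,220),(345,205)]: print(p,im[p[1],p[0]])
white=((g>140)).astype(np.uint8)
print("tin lid");big(c,white,(175,204,191,243),0.064)
print("box lid");big(c,white,(295,330,130,165),0.040)
print("bottle w");big(c,white,(340,375,195,230),0.068)
navy=((im[...,2]-im[...,0]>20)).astype(np.uint8)
print("comb");P=big(c,navy,(205,245,110,162),0.02)
# big mat circle
m=((hsv[...,1]<80)&(hsv[...,2]>40)&(navy==0)).astype(np.uint8)
mm=m*0; mm[100:165,200:250]=m[100:165,200:250]
mm=cv2.erode(cv2.morphologyEx(mm,cv2.MORPH_OPEN,np.ones((3,3))),np.zeros((1,1),np.uint8)+1)
cs,_=cv2.findContours(mm,cv2.RETR_EXTERNAL,cv2.CHAIN_APPROX_NONE)
Q=np.vstack([k[:,0] for k in cs if cv2.contourArea(k)>50]); nd=cv2.dilate(navy,np.ones((5,5)))
P=np.array([ray(c,u,v,.004)[:2]*1000 for u,v in Q if not nd[v,u]])
for _ in range(6):
    A=np.c_[2*P,np.ones(len(P))];s=np.linalg.lstsq(A,(P**2).sum(1),rcond=None)[0];r=np.sqrt(s[2]+s[0]**2+s[1]**2)
    d=np.hypot(*(P-s[:2]).T)-r; P=P[abs(d)<max(3,2*d.std())]
print("bigmat",s[:2],r,len(P),d.std())
# comb axis: pixels
ys,xs=np.nonzero(navy[110:162,205:245]);N=np.array([ray(c,x+205,y+110,.02)[:2]*1000 for x,y in zip(xs,ys)],np.float32)
# handle: RANSAC-ish: line fit w/ huber
l=cv2.fitLine(N,cv2.DIST_WELSCH,0,.01,.01).ravel();print("line",l, np.degrees(np.arctan2(l[1],l[0])))
dd=l[:2]*(1 if l[0]>0 else -1);t=(N-l[2:])@dd;print("t",t.min(),t.max(),"handle end",l[2:]+dd*t.min(),"head end",l[2:]+dd*t.max(),"origin",l[2:]+dd*(t.min()+58))
E
```

```text
(188, 217) [177 170 155]
(180, 235) [124 116 107]
(313, 146) [177 184 172]
(320, 158) [130 120 110]
(306, 155) [83 78 73]
(312, 160) [106  99  94]
(224, 150) [142 136 120]
(210, 140) [140 128 116]
(363, 215) [108  97  91]
(357, 216) [171 152 133]
(350, 220) [59 59 54]
(345, 205) [125 115 108]
tin lid
px (178, 209, 20, 19) rect [454.8 218.5] [46.4 48.8] 0.2 ell [455.1 218.8] [47.5 49.3] cen [455.1 218.9]
box lid
px (304, 135, 22, 22) rect [ 648.6 -113.5] [43.6 44. ] 38.1 ell [ 648.4 -113.9] [48.9 49.5] cen [ 648.5 -113.7]
bottle wTraceback (most recent call last):
  File "<stdin>", line 10, in <module>
  File "meas.py", line 8, in big
    M=cv2.moments(k); ctr=ray(c,M['m10']/M['m00'],M['m01']/M['m00'],z)*1000
                                ~~~~~~~~^~~~~~~~~
ZeroDivisionError: float division by zero
```

```bash
python3 - <<'E'
from meas import *
import pickle
c=pickle.load(open("top0.pkl","rb")); im=c["image"].astype(int)
hsv=cv2.cvtColor(c["image"],cv2.COLOR_RGB2HSV)
V=im.max(2);V[:,:]=im.max(2)
# cap: cool dark pixels on bottle
cr=im[200:230,338:378]
cv2.imwrite("pics/bot.png",cv2.resize(cr[...,::-1].astype(np.uint8),None,fx=16,fy=16,interpolation=cv2.INTER_NEAREST))
navy=((im[...,2]-im[...,0]>20)).astype(np.uint8)
print("comb");P=big(c,navy,(205,245,110,162),0.02)
m=((hsv[...,1]<80)&(hsv[...,2]>40)&(navy==0)).astype(np.uint8)
mm=m*0; mm[100:165,200:250]=m[100:165,200:250]
cs,_=cv2.findContours(mm,cv2.RETR_EXTERNAL,cv2.CHAIN_APPROX_NONE)
Q=np.vstack([k[:,0] for k in cs if cv2.contourArea(k)>50]); nd=cv2.dilate(navy,np.ones((5,5)))
P=np.array([ray(c,u,v,.004)[:2]*1000 for u,v in Q if not nd[v,u]])
for _ in range(6):
    A=np.c_[2*P,np.ones(len(P))];s=np.linalg.lstsq(A,(P**2).sum(1),rcond=None)[0];r=np.sqrt(s[2]+s[0]**2+s[1]**2)
    d=np.hypot(*(P-s[:2]).T)-r; P=P[abs(d)<max(3,2*d.std())]
print("bigmat",s[:2],r,len(P),d.std())
ys,xs=np.nonzero(navy[110:162,205:245]);N=np.array([ray(c,x+205,y+110,.02)[:2]*1000 for x,y in zip(xs,ys)],np.float32)
l=cv2.fitLine(N,cv2.DIST_WELSCH,0,.01,.01).ravel();print("line",l, np.degrees(np.arctan2(l[1],l[0])))
dd=l[:2]*(1 if l[0]>0 else -1);t=(N-l[2:])@dd;print("t",t.min(),t.max(),"handle end",l[2:]+dd*t.min(),"head end",l[2:]+dd*t.max(),"origin",l[2:]+dd*(t.min()+58))
E
```

```text
comb
px (215, 115, 25, 43) rect [672.1 129.6] [ 51.5 114.8] 72.2 ell [679.3 128. ] [ 66.1 103.7] cen [685.9 125.7]
bigmat [666.68290464 128.26953442] 50.19046745076786 76 0.7761690495271372
line [ 9.4607687e-01 -3.2394218e-01  6.7736774e+02  1.2924586e+02] -18.901497
t -62.454556 52.420216 handle end [618.28094 149.47752] head end [726.9613  112.26475] origin [673.1534  130.68889]
```

View pics/bot.png

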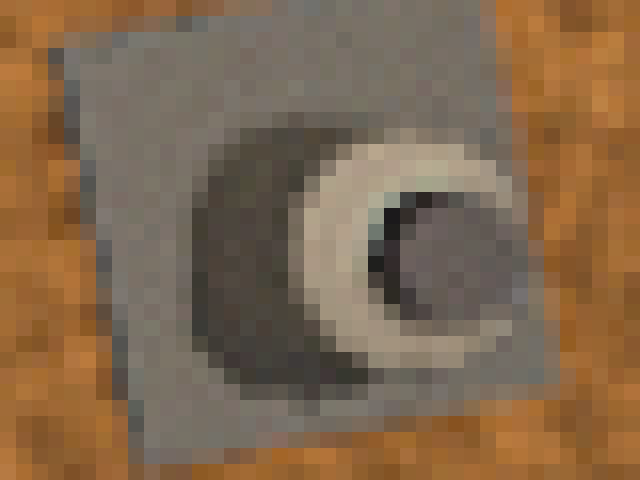

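```bash
python3 - <<'E'
from meas import *
import pickle
c=pickle.load(open("top0.pkl","rb")); s=pickle.load(open("side0.pkl","rb")); si=s["image"].copy()
b=ray(c,366.4,215.7,.094)*1000;print("bottle",b)
# check in side view
pts={"bot":(b[0]/1e3,b[1]/1e3,.094),"tin":(.4551,.2188,.064),"box":(.6485,-.1137,.04),"comb":(.682,.1276,.02),"plate":(.463,.017,.006),"sq":(.4663,-.2401,.004),"small":(.6455,-.1177,.004),"big":(.6667,.1283,.004),"long":(.4553,.2234,.004)}
b2=cv2.resize(si[130:384,130:384][...,::-1],None,fx=2.3,fy=2.3,interpolation=cv2.INTER_CUBIC)
for k,p in pts.items():
    u,v=proj(s,p);print(k,round(u,1),round(v,1)); cv2.drawMarker(b2,(int((u-130+.5)*2.3),int((v-130+.5)*2.3)),(0,0,255),cv2.MARKER_CROSS,14,1)
cv2.imwrite("pics/sidechk.png",b2)
E
```

```text
bottle [ 463.92180413 -238.6997695    94.        ]
bot 314.6 313.1
tin 178.4 156.2
box 348.6 226.6
comb 288.3 157.6
plate 229.5 233.7
sq 311.0 340.4
small 346.0 240.5
big 282.4 165.1
long 181.5 175.3
```

View pics/sidechk.png

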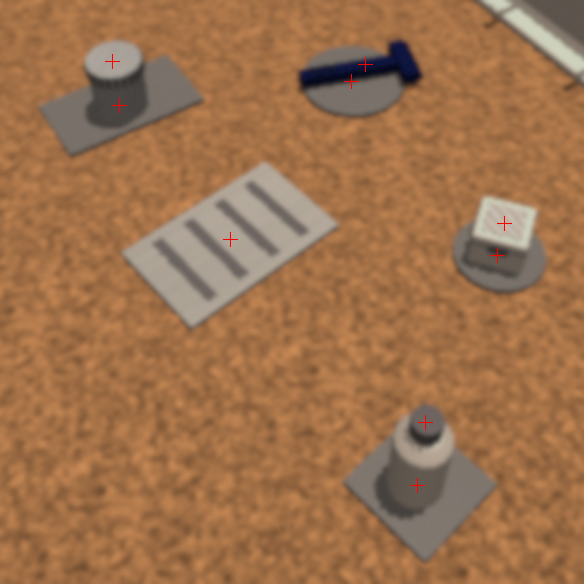

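The side view confirms it: every projected mark (bottle cap, tin lid, box lid, comb handle and mat centres) falls on its feature. I go to the box first.

```bash
python3 -m creep '[1,0.04,0.032,-0.004,0.028, 1,0.04,0.032,-0.004,0.028, 1,0.04,0.032,-0.004,0.028, 1,0.04,0.032,-0.004,0.028, 1,0.04,0.032,-0.004,0.028, 1,0.04,0.032,-0.004,0.028, 1,0.04,0.032,-0.004,0.028, 1,0.04,0.032,-0.004,0.028, 1,0.04,0.032,-0.004,0.028, 1,0.04,0.032,-0.004,0.028, 1,0.04,0.032,-0.004,0.028, 1,0.04,0.031,-0.004,0.028]' 20
```

```text
time: 1.65
tool_pos: [0.659, -0.1017, 0.1628]
tool_rot: [-3.138, 0.002, 0.667]
contact_force: [0.8, -0.8, -0.1]
opening: 0.0917
```

```bash
python3 -m creep '[1,-0.0105,-0.012,-0.03,0, 1,0,0,0,0]'; python3 - <<'E'
from h import *
c=read_camera("wrist");save(c,"w1")
E
```

```text
time: 1.9
tool_pos: [0.6505, -0.11, 0.1302]
tool_rot: [-3.136, 0.003, 0.673]
contact_force: [0.0, 0.1, 0.3]
opening: 0.0919
```

View pics/w1.png

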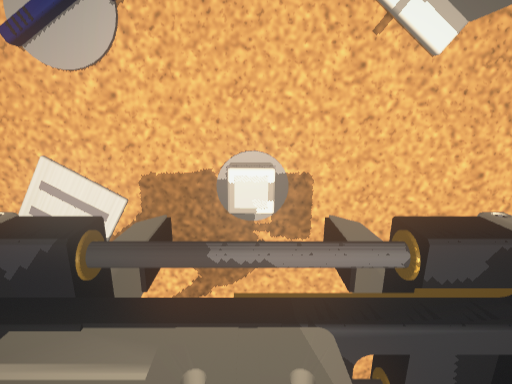

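The wrist view shows the box square with the jaws, centred at about (251,191) and between the fingers. I descend and grip.

```bash
python3 -m creep '[1,-0.002,-0.003,-0.03,0, 1,0,0,-0.03,0, 1,0,0,-0.026,0, 1,0,0,-0.01,0, 1,0,0,0,0]'
```

```text
time: 2.58
tool_pos: [0.6548, -0.1149, 0.0434]
tool_rot: [3.132, -0.01, 0.669]
contact_force: [0.6, -0.6, -0.1]
opening: 0.0917
```

```bash
python3 -m creep '[1,-0.004,0.001,-0.01,0, 1,0,0,0,0]'; python3 -c "
from h import *
s=telemetry.observe();print(s['tool_pos'],s['tool_rot'],s['qvel'])"
```

```text
time: 2.82
tool_pos: [0.6518, -0.1143, 0.0352]
tool_rot: [3.129, -0.012, 0.669]
contact_force: [-0.0, -0.2, -0.5]
opening: 0.0916
[ 0.65183927 -0.11428921  0.03522303] [ 3.12948085 -0.01214506  0.66912421] [ 1.16453880e-03 -2.42609584e-02 -3.71378360e-02  1.69631607e-03
  1.59315186e-03 -4.92340530e-05]
```

```bash
python3 -m creep '[0,-0.002,0,-0.003,0, 0,0,0,0,0, 0,0,0,0,0, 0,0,0,0,0, 0,0,0,0,0, 0,0,0,0,0]' 20
```

```text
time: 3.58
tool_pos: [0.6505, -0.1144, 0.0335]
tool_rot: [3.128, -0.014, 0.669]
contact_force: [0.2, -0.0, 0.4]
opening: 0.0363
```

```bash
python3 - <<'E'
from h import *
s=telemetry.observe();print(s['opening'])
c=read_camera("wrist");save(c,"w2");c=read_camera("side");save(c,"s2")
E
```

```text
0.036281833733427866
```

View pics/w2.png

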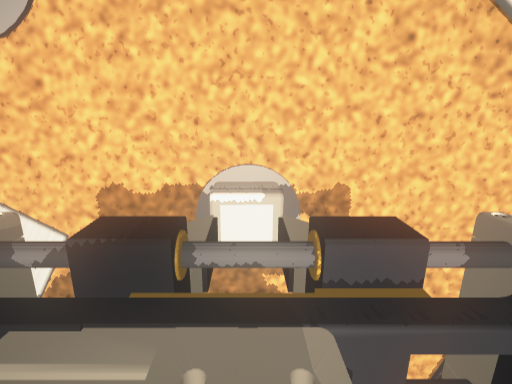

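View pics/s2.png

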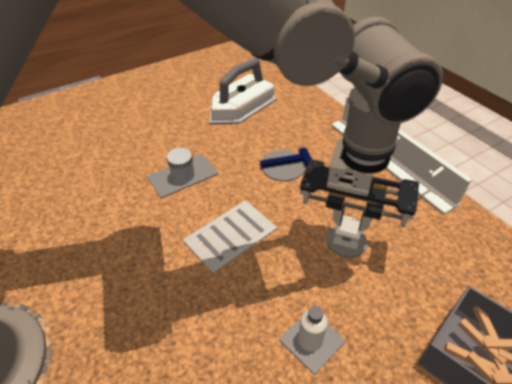

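```bash
python3 -m creep '[0,0,0,0,0, 0,0,0,0,0]' 25; python3 - <<'E'
from h import *
c=read_camera("wrist");b=c["image"][140:300,150:360][...,::-1];cv2.imwrite("pics/w3.png",cv2.resize(b,None,fx=3.5,fy=3.5))
E
```

```text
time: 3.92
tool_pos: [0.6505, -0.1144, 0.0334]
tool_rot: [3.128, -0.014, 0.669]
contact_force: [0.8, 0.3, -0.2]
opening: 0.0086
```

View pics/w3.png

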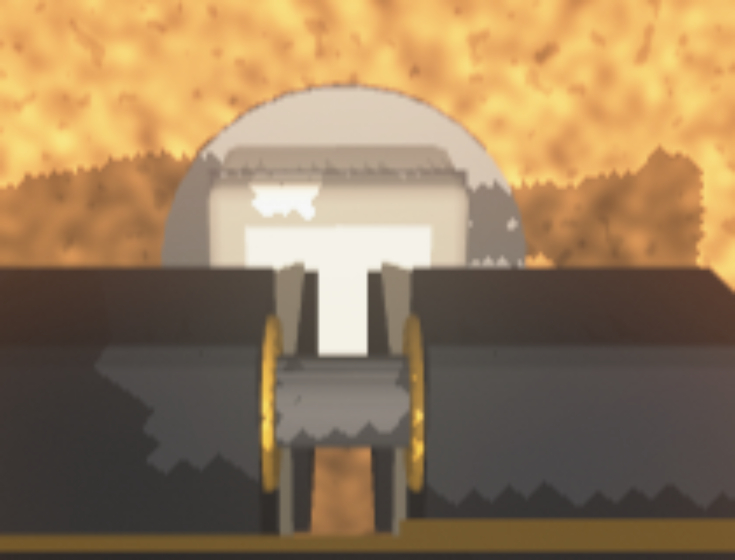

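The fingers shut just behind the box (opening 9 mm), so the tool isn't where I thought relative to it. I check with the calibration before doing anything else.

```bash
python3 - <<'E'
from h import *
s=telemetry.observe();c=read_camera("wrist");sd=read_camera("side");tp=read_camera("top")
import pickle; pickle.dump((s,c,sd,tp),open("x3.pkl","wb"))
from scipy.spatial.transform import Rotation as Ro
R=Ro.from_euler("xyz",s["tool_rot"]).as_matrix();p=s["tool_pos"]
print("tool",p,"z axis",R[:,2],"campos",-c["R"].T@c["t"])
for nm,d in(("tip",.025),("grasp",.006)):
    X=p+R@[0,0,d];print(nm,X,"wrist",np.round(proj(c,X)),"side",np.round(proj(sd,X)),"top",np.round(proj(tp,X)))
for X in[(.6485,-.1137,.04)]: print("box",np.round(proj(c,X)),np.round(proj(sd,X)))
# box near edge corners in wrist image: crop (245,228),(430,228)
for u,v in[(210,180),(465,180)]: print(ray(c,150+u/3.5,140+v/3.5,.04)*1000)
a=sd["image"][170:270,280:420][...,::-1];cv2.imwrite("pics/s3.png",cv2.resize(a,None,fx=5,fy=5,interpolation=cv2.INTER_CUBIC))
E
```

```text
tool [ 0.65054045 -0.11442655  0.03342172] z axis [ 0.0193281  -0.00256553 -0.9998099 ] campos [ 0.70186754 -0.07259406  0.20335606]
tip [ 0.65102366 -0.11449068  0.00842647] wrist [246. 212.] side [347. 237.] top [312. 146.]
grasp [ 0.65065642 -0.11444194  0.02742286] wrist [245. 222.] side [349. 231.] top [313. 145.]
box [243. 231.] [349. 227.]
[656.33637827 -82.88020554  40.        ]
[ 683.26928803 -117.18976977   40.        ]
```

View pics/s3.png

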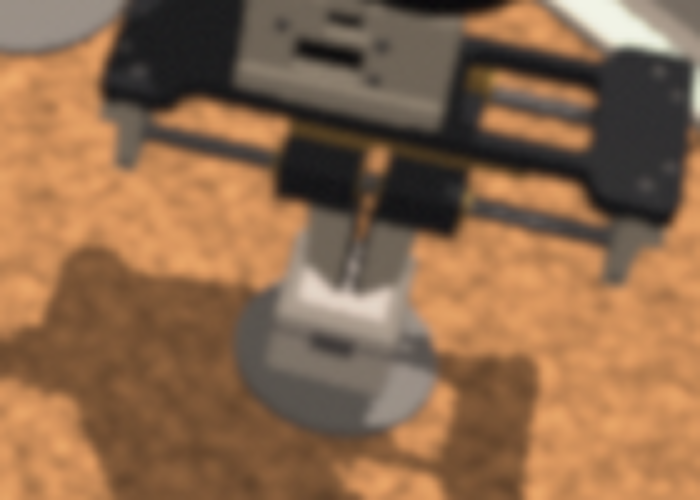

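In the side view the fingertips end at about (349,228), level with the box's lid. The reported pose puts them at (347,237), so the hand seems to sit higher than reported. I raise it and check the pose independently with the wrist camera.

```bash
python3 -m creep '[1,0,0,0.03,0, 1,0,0,0.03,0, 1,0,0,0.03,0, 1,0,0,0.03,0, 1,-0.03,0,0.03,0, 1,-0.03,0,0.03,0, 1,-0.03,0.0,0.03,0, 1,0,0,0,0, 1,0,0,0,0]'; python3 - <<'E'
from h import *
import pickle
s=telemetry.observe();c=read_camera("wrist");sd=read_camera("side");tp=read_camera("top")
pickle.dump((s,c,sd,tp),open("x4.pkl","wb"));save(c,"w4");save(sd,"s4");save(tp,"t4")
print(s["tool_pos"],s["tool_rot"],s["qpos"])
for k,X in {"sq":(.4663,-.2401,.004),"small":(.6455,-.1177,.004),"box":(.6485,-.1137,.04),"big":(.6667,.1283,.004),"plate":(.463,.017,.006)}.items(): print(k,np.round(proj(c,X),1))
E
```

```text
time: 5.25
tool_pos: [0.557, -0.114, 0.2482]
tool_rot: [3.128, -0.013, 0.669]
contact_force: [-0.7, 0.0, -0.0]
opening: 0.0858
[ 0.55701163 -0.1140198   0.24821223] [ 3.12848162 -0.01267799  0.66917126] [-0.33886888  0.38964705  1.36172444  0.00380149  1.37236946  0.56212318]
sq [271.2 256.4]
small [284.9 118. ]
box [287.9 114.1]
big [148.2 -18.9]
plate [134.3 160.1]
```

View pics/w4.png

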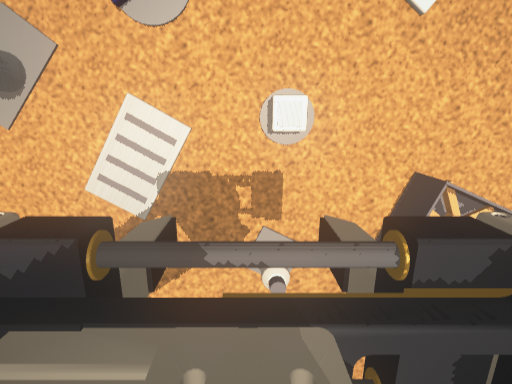

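View pics/s4.png

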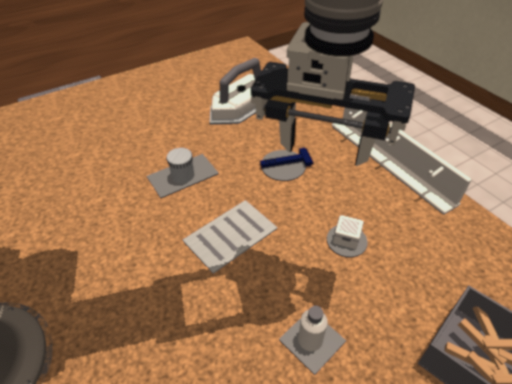

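```bash
python3 - <<'E'
from h import *
import pickle
from scipy.spatial.transform import Rotation as Ro
s,c,sd,tp=pickle.load(open("x4.pkl","rb"))
R=Ro.from_euler("xyz",s["tool_rot"]).as_matrix();p=s["tool_pos"]
for d in(.025,0,-.02,-.05):
  for y in(-.043,.043): print(d,y,"side",np.round(proj(sd,p+R@[0,y,d]),1),"top",np.round(proj(tp,p+R@[0,y,d]),1),"wrist",np.round(proj(c,p+R@[0,y,d]),1))
th=np.radians(8.8);a=np.array([np.cos(th),np.sin(th)]);b=np.array([-a[1],a[0]])
for sx,sy in((1,1),(1,-1),(-1,-1),(-1,1)): 
    q=np.array([.463,.017])+.08*sx*a+.05*sy*b;print("plate corner",np.round(proj(c,[*q,.006]),1))
u,v=proj(c,(.6455,-.1177,.004)); P=c["R"]@np.array([.6455,-.1177,.004])+c["t"];print("pred mat diam px",.078*K(c)/P[2])
E
python3 - <<'E'
import cv2
a=cv2.imread("pics/s4.png")[60:180,240:430];cv2.imwrite("pics/s4c.png",cv2.resize(a,None,fx=4,fy=4,interpolation=cv2.INTER_CUBIC))
a=cv2.imread("pics/t4.png")[90:260,200:400];cv2.imwrite("pics/t4c.png",cv2.resize(a,None,fx=3.5,fy=3.5,interpolation=cv2.INTER_CUBIC))
E
```

```text
0.025 -0.043 side [292.8 167.2] top [313.7 188.2] wrist [186.6 212.1]
0.025 0.043 side [350.2 179.6] top [344.2 164.2] wrist [304.8 212.2]
0 -0.043 side [293.5 154.6] top [315.8 188.2] wrist [178.5 225.2]
0 0.043 side [352.7 166.8] top [347.2 163.5] wrist [312.5 225.2]
-0.02 -0.043 side [294.1 143.8] top [317.5 188.3] wrist [170.2 238.4]
-0.02 0.043 side [354.8 156. ] top [349.7 162.9] wrist [320.2 238.4]
-0.05 -0.043 side [295.  126.7] top [320.3 188.3] wrist [153.2 265.4]
-0.05 0.043 side [358.3 138.7] top [353.8 162. ] wrist [336.1 265.5]
plate corner [124.7  92.2]
plate corner [189.7 128.6]
plate corner [142.9 220.8]
plate corner [ 81.6 190. ]
pred mat diam px 54.65244285539059
```

View pics/s4c.png

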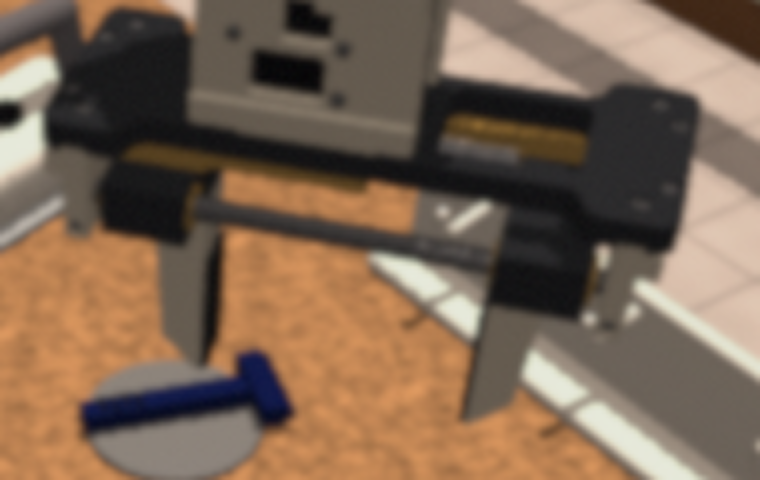

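View pics/t4c.png

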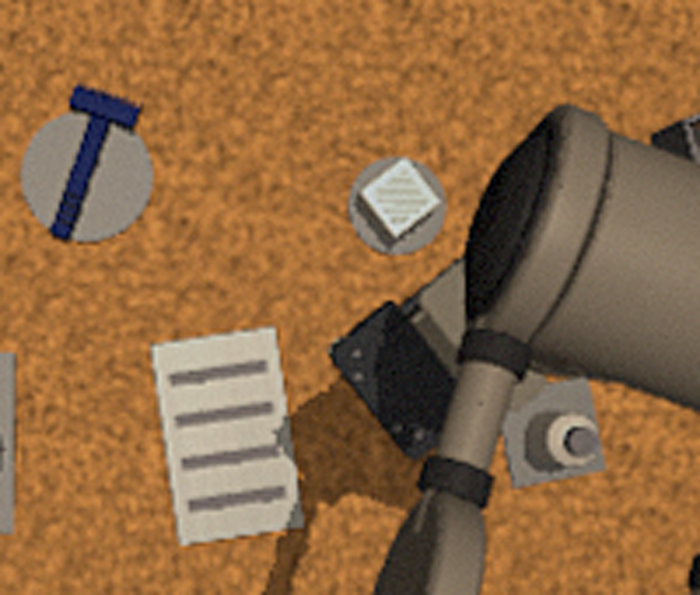

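```bash
python3 - <<'E'
from meas import *
import pickle
s,c,sd,tp=pickle.load(open("x4.pkl","rb"))
im=c["image"];hsv=cv2.cvtColor(im,cv2.COLOR_RGB2HSV)
m=((hsv[...,1]<75)&(hsv[...,2]>60)).astype(np.uint8)
m[212:]=0
cv2.imwrite("pics/wm.png",m*255)
cs,_=cv2.findContours(m,cv2.RETR_EXTERNAL,cv2.CHAIN_APPROX_NONE)
for k in cs:
    if cv2.contourArea(k)>400: print(cv2.boundingRect(k),cv2.contourArea(k),cv2.approxPolyDP(k,6,True)[:,0].tolist(),cv2.fitEllipse(k))
E
python3 -c "
import cv2
a=cv2.imread('pics/w4.png')[80:240,70:330];cv2.imwrite('pics/w4c.png',cv2.resize(a,None,fx=3,fy=3,interpolation=cv2.INTER_CUBIC))"
```

```text
(405, 181, 107, 31) 1175.0 [[405, 211], [445, 211], [447, 185], [460, 191], [460, 211], [485, 204], [511, 211], [447, 181], [418, 193]] ((453.2775573730469, 200.8183135986328), (27.93610382080078, 98.99224090576172), 91.78311920166016)
(85, 93, 106, 119) 7177.0 [[127, 93], [85, 189], [128, 211], [149, 211], [190, 128]] ((137.0911865234375, 154.89857482910156), (80.53790283203125, 124.06232452392578), 25.16053581237793)
(260, 88, 54, 57) 2308.5 [[290, 88], [272, 93], [260, 112], [266, 135], [283, 144], [301, 139], [313, 121], [307, 96]] ((286.62353515625, 116.01081085205078), (52.8961067199707, 55.60538101196289), 25.516389846801758)
(0, 3, 57, 126) 3872.5 [[0, 3], [0, 124], [8, 128], [56, 44]] ((20.302324295043945, 56.623260498046875), (53.16361999511719, 126.10564422607422), 6.081027984619141)
(112, 0, 76, 26) 1252.5 [[112, 1], [157, 25], [187, 0]] ((151.890869140625, 10.326635360717773), (25.54557991027832, 77.37957763671875), 90.79541015625)
```

View pics/w4c.png

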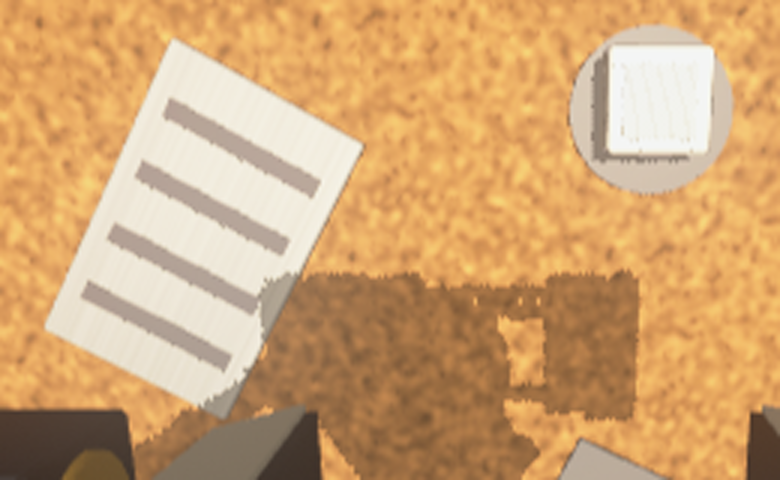

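```bash
python3 - <<'E'
from meas import *
import pickle
s,c,sd,tp=pickle.load(open("x4.pkl","rb"))
def cor(x,y,th,a,b,z):
    th=np.radians(th);A=np.array([np.cos(th),np.sin(th)]);B=np.array([-A[1],A[0]])
    return [np.r_[np.array([x,y])+sx*a*A+sy*b*B,z] for sx,sy in((1,1),(1,-1),(-1,-1),(-1,1))]
pl=cor(.463,.017,8.8,.08,.05,.006); lm=cor(.4553,.2234,.5,.071,.04,.004); sq=cor(.4663,-.2401,11.4,.038,.038,.004)
for n,q in(("pl",pl),("lm",lm),("sq",sq)): print(n,[np.round(proj(c,x),0).tolist() for x in q])
O=[*pl,lm[1],lm[2],[.6455,-.1177,.004],[.6485,-.1137,.04]]
I=[(127.3,93.3),(191,128.3),(144,219.3),(85,189),(56.5,44),(8,128.5),(286.6,116),(70+660/3,80+99/3)]
O=np.array(O);I=np.array(I,float)
f=K(c);Km=np.array([[f,0,c["cx"]],[0,f,c["cy"]],[0,0,1.]])
r0,_=cv2.Rodrigues(np.array(c["R"]));t0=np.array(c["t"]).reshape(3,1)
ok,r,t=cv2.solvePnP(O,I,Km,None,r0.copy(),t0.copy(),True)
Rm,_=cv2.Rodrigues(r);pos=(-Rm.T@t).ravel();rep=-c["R"].T@c["t"]
print("pnp",pos,"rep",rep,"diff",pos-rep)
dR=Rm.T@c["R"];print("rotdiff world (rotvec)",cv2.Rodrigues(dR)[0].ravel())
e=cv2.projectPoints(O,r,t,Km,None)[0][:,0]-I;print(np.round(e,1))
E
```

```text
pl [[125.0, 92.0], [190.0, 129.0], [143.0, 221.0], [82.0, 190.0]]
lm [[-1.0, 4.0], [55.0, 45.0], [6.0, 131.0], [-47.0, 95.0]]
sq [[261.0, 227.0], [303.0, 247.0], [281.0, 285.0], [240.0, 266.0]]
pnp [ 0.60819103 -0.06841389  0.41975909] rep [ 0.60854763 -0.07218     0.41805494] diff [-0.0003566   0.00376611  0.00170415]
rotdiff world (rotvec) [-0.00630261  0.00535792  0.00104776]
[[-0.5 -2.2]
 [ 0.6 -0.7]
 [ 1.   0. ]
 [-1.2 -0.3]
 [ 0.2  0.2]
 [ 0.4  1.5]
 [-0.1  1.1]
 [-0.3  0.4]]
```

The wrist-camera PnP agrees with the reported hand pose (within 4 mm). So the pose is right, but in both side views the fingertips sit about 6 to 7 mm *above* the reported TCP, not 25 mm below it. I'll take fingertip z as reported z + 0.007. I go down again and check with the side view before closing.

```bash
python3 -m creep '[1,0.03,0,-0.04,0, 1,0.03,0,-0.04,0, 1,0.02,0,-0.04,0, 1,0.008,0,-0.04,0, 1,0,0,-0.03,0, 1,0,0,-0.01,0, 1,0,0,0,0]'
```

```text
time: 6.28
tool_pos: [0.6479, -0.1126, 0.0333]
tool_rot: [3.136, -0.007, 0.671]
contact_force: [-0.5, 0.2, 1.2]
opening: 0.0917
```

```bash
python3 -m creep '[1,0.001,-0.001,-0.015,0, 1,0,0,-0.012,0, 1,0,0,0,0]'; python3 - <<'E'
from h import *
sd=read_camera("side");a=sd["image"][150:270,270:440][...,::-1];cv2.imwrite("pics/s5.png",cv2.resize(a,None,fx=4.5,fy=4.5,interpolation=cv2.INTER_CUBIC))
E
```

```text
time: 6.65
tool_pos: [0.6505, -0.1141, 0.0072]
tool_rot: [3.133, -0.01, 0.671]
contact_force: [0.7, 0.1, 0.6]
opening: 0.0915
```

View pics/s5.png

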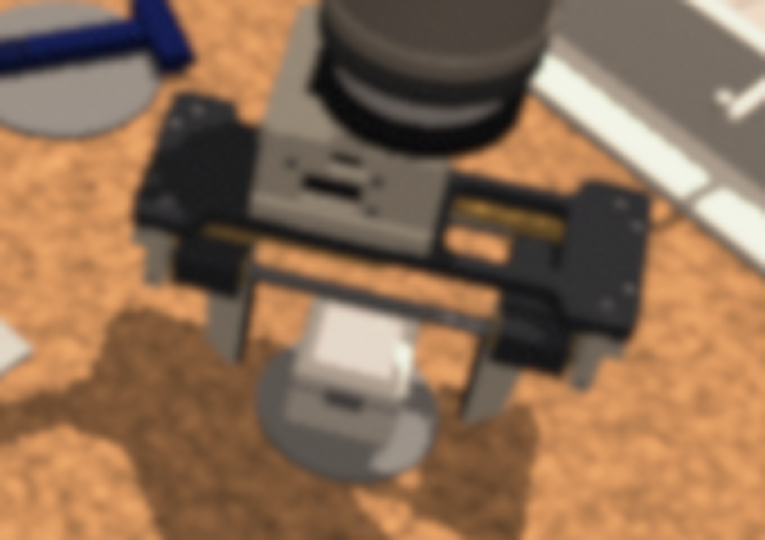

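Fingertips at about (323,230) and (373,243), which puts them near z ≈ 0.01 on either side of the box. I close.

```bash
python3 -m creep '[0,0,0,0,0, 0,0,0,0,0, 0,0,0,0,0, 0,0,0,0,0, 0,0,0,0,0, 0,0,0,0,0, 0,0,0,0,0]' 25
```

```text
time: 7.58
tool_pos: [0.6519, -0.1145, 0.0097]
tool_rot: [3.129, -0.012, 0.671]
contact_force: [-0.4, 0.0, -0.0]
opening: 0.0455
```

```bash
python3 -m creep '[0,0,0,0.03,0, 0,0,0,0.04,0, 0,-0.01,0.01,0.03,-0.04, 0,-0.03,0.02,0,-0.07, 0,-0.03,0.02,0,-0.08, 0,-0.03,0.02,0,-0.08, 0,-0.03,0.02,0,-0.08, 0,-0.03,0.02,0,-0.08, 0,-0.02,0.015,0,-0.04, 0,-0.01,0.005,0,0, 0,0,0,0,0]'
```

```text
time: 8.95
tool_pos: [0.4541, 0.0189, 0.1105]
tool_rot: [3.132, -0.011, 0.186]
contact_force: [0.9, -0.5, -1.0]
opening: 0.0456
```

```bash
python3 -m creep '[0,0.008,0,-0.03,0, 0,0,0,-0.03,0, 0,0,0,-0.02,0, 0,0,0,-0.008,0, 0,0,0,0,0, 0,0,0,0,0]'
```

```text
time: 9.7
tool_pos: [0.4694, 0.0155, 0.0214]
tool_rot: [3.128, -0.02, 0.186]
contact_force: [0.1, 0.6, -1.1]
opening: 0.0462
```

```bash
python3 -m creep '[0,0,0,-0.006,0, 0,0,0,0,0]';  python3 -m creep '[0,0,0,-0.003,0, 0,0,0,0,0]'
```

```text
time: 9.95
tool_pos: [0.4703, 0.0154, 0.0162]
tool_rot: [3.128, -0.022, 0.186]
contact_force: [0.5, 0.1, -1.0]
opening: 0.0459
time: 10.2
tool_pos: [0.4704, 0.0154, 0.0133]
tool_rot: [3.127, -0.023, 0.186]
contact_force: [-0.1, -0.1, -0.3]
opening: 0.0458
```

```bash
python3 -m creep '[1,0,0,0,0, 1,0,0,0,0, 1,0,0,0,0, 1,0,0,0.04,0, 1,0,0,0.05,0, 1,0,-0.02,0.05,0, 1,0,-0.05,0,0, 1,0,-0.05,0,0, 1,0,-0.05,0,0, 1,0,-0.05,0,0, 1,0,-0.03,0,0, 1,0,0,0,0]'; python3 - <<'E'
from h import *
c=read_camera("wrist");save(c,"w6");c=read_camera("top");save(c,"t6")
E
```

```text
time: 11.7
tool_pos: [0.4696, -0.2423, 0.1596]
tool_rot: [3.124, -0.026, 0.189]
contact_force: [0.9, -0.5, 0.2]
opening: 0.0915
```

View pics/w6.png

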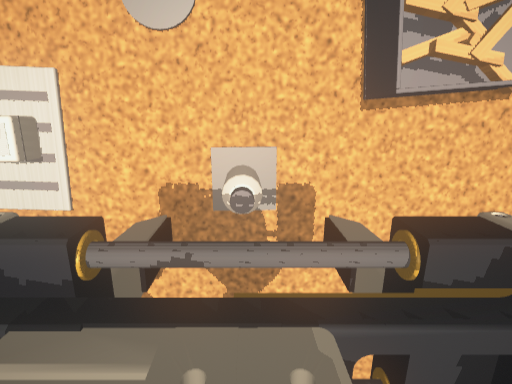

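View pics/t6.png

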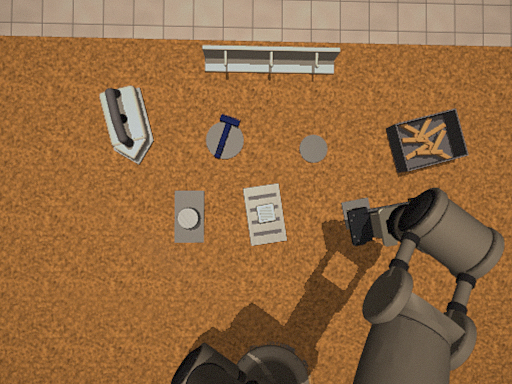

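The box sits on the plate in both views. The bottle cap is at (242,199) in the wrist view, between the open jaws, so I descend on it.

```bash
python3 -m creep '[1,-0.006,0.003,-0.02,0, 1,0,0,-0.03,0, 1,0,0,-0.03,0, 1,0,0,-0.03,0, 1,0,0,-0.012,0, 1,0,0,0,0]'
```

```text
time: 12.55
tool_pos: [0.4646, -0.2286, 0.0364]
tool_rot: [3.125, -0.028, 0.2]
contact_force: [0.4, 0.0, -0.1]
opening: 0.092
```

```bash
python3 - <<'E'
from h import *
sd=read_camera("side");a=sd["image"][230:384,230:400][...,::-1];cv2.imwrite("pics/s7.png",cv2.resize(a,None,fx=3.8,fy=3.8,interpolation=cv2.INTER_CUBIC))
s=telemetry.observe();print(s["tool_pos"]);print(proj(sd,s["tool_pos"]+np.array([0,0,.007])))
E
```

```text
[ 0.4649096  -0.22889779  0.03695633]
(np.float64(308.0826311297621), np.float64(323.59498271426924))
```

View pics/s7.png

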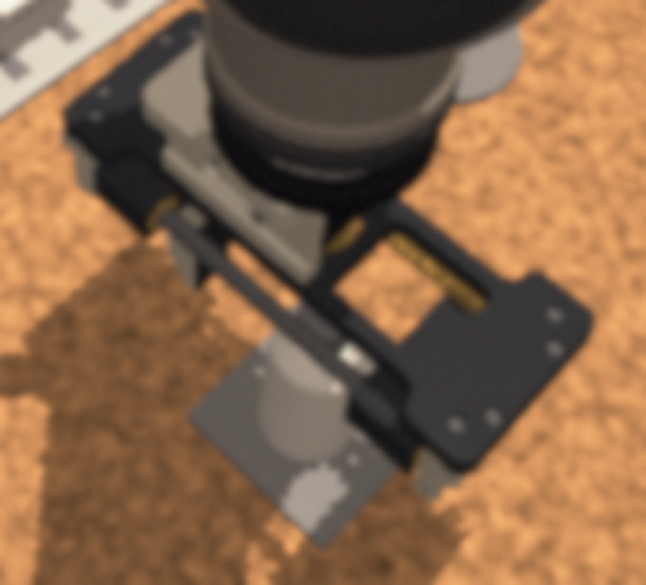

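```bash
python3 -m creep '[1,-0.001,-0.01,-0.006,0, 1,0,0,0,0]'
```

```text
time: 12.85
tool_pos: [0.4651, -0.2402, 0.0325]
tool_rot: [3.121, -0.031, 0.201]
contact_force: [-0.1, -0.8, 0.0]
opening: 0.0916
```

```bash
python3 -m creep '[0,0,0,-0.002,0, 0,0,0,0,0, 0,0,0,0,0, 0,0,0,0,0, 0,0,0,0,0, 0,0,0,0,0, 0,0,0,0,0]' 20
```

```text
time: 13.72
tool_pos: [0.4654, -0.2407, 0.0313]
tool_rot: [3.12, -0.032, 0.2]
contact_force: [-0.2, 0.1, 0.5]
opening: 0.0395
```

```bash
python3 -m creep '[0,0,0,0.02,0, 0,0,0,0.03,0, 0,0.01,0.01,0.02,0, 0,0.03,0.02,0,0, 0,0.03,0.02,0,0, 0,0.03,0.02,0,0, 0,0.03,0.02,0,0, 0,0.025,0.015,0,0, 0,0.01,0.005,0,0, 0,0,0,0,0, 0,0,0,0,0]'
```

```text
time: 15.1
tool_pos: [0.6315, -0.1272, 0.101]
tool_rot: [3.124, -0.027, 0.198]
contact_force: [-0.2, -1.7, -0.3]
opening: 0.0395
```

```bash
python3 -m creep '[0,0.0155,0.01,0,0, 0,0,0,0,0, 0,0,0,-0.02,0, 0,0,0,-0.02,0, 0,0,0,-0.02,0, 0,0,0,0,0, 0,0,0,0,0]'
```

```text
time: 15.98
tool_pos: [0.6417, -0.1233, 0.0417]
tool_rot: [3.122, -0.024, 0.192]
contact_force: [0.1, 0.3, -1.6]
opening: 0.0394
```

```bash
python3 -m creep '[0,0.006,0.006,-0.003,0, 0,0,0,0,0, 0,0,0,-0.003,0, 0,0,0,0,0]'
```

```text
time: 16.48
tool_pos: [0.6491, -0.1173, 0.0377]
tool_rot: [3.12, -0.028, 0.192]
contact_force: [-0.2, -0.8, -1.2]
opening: 0.0395
```

```bash
python3 -m creep '[0,-0.001,0,-0.004,0, 0,0,0,0,0]'; python3 -m creep '[0,0,0,-0.0025,0, 0,0,0,0,0]'
```

```text
time: 16.73
tool_pos: [0.6479, -0.1173, 0.0333]
tool_rot: [3.121, -0.027, 0.192]
contact_force: [-0.9, 0.2, -1.1]
opening: 0.0393
time: 16.98
tool_pos: [0.6482, -0.1174, 0.0313]
tool_rot: [3.12, -0.028, 0.192]
contact_force: [-0.5, 0.5, 0.5]
opening: 0.0394
```

Touchdown: the bottle's weight has left the wrist reading. I release and rise.

```bash
python3 -m creep '[1,0,0,0,0, 1,0,0,0,0, 1,0,0,0,0, 1,0,0,0.03,0, 1,0,0,0.04,0, 1,0,0,0.04,0, 1,-0.02,0.02,0.01,0, 1,-0.04,0.03,0,0, 1,-0.04,0.03,0,0, 1,-0.04,0.03,0,0, 1,-0.02,0.015,0,0, 1,0,0,0,0]'; python3 - <<'E'
from h import *
c=read_camera("wrist");save(c,"w8");c=read_camera("side");save(c,"s8")
import pickle;pickle.dump(c,open("s8.pkl","wb"))
E
```

```text
time: 18.48
tool_pos: [0.4828, 0.0103, 0.1546]
tool_rot: [3.12, -0.03, 0.191]
contact_force: [0.9, -0.2, 0.1]
opening: 0.092
```

View pics/w8.png

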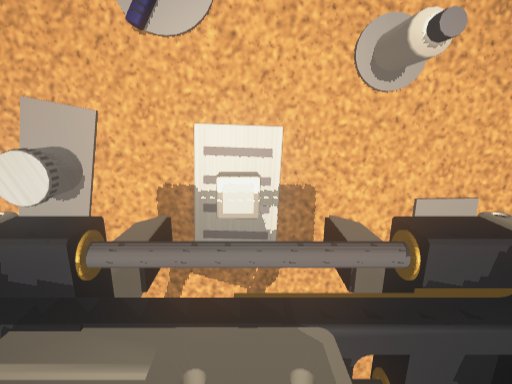

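View pics/s8.png

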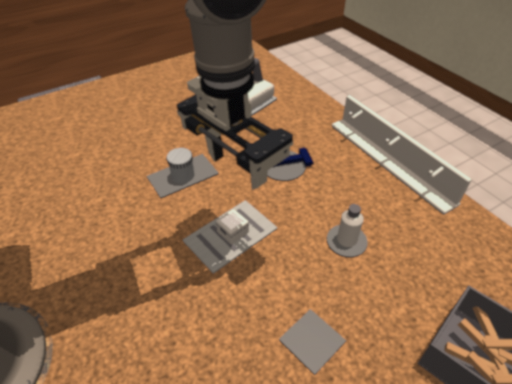

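The bottle stands upright on the small round mat, cap at (354,211) in the side view. I fetch the box from the plate.

```bash
python3 -m creep '[1,-0.012,0.005,-0.02,0, 1,0,0,0,0, 1,0,0,-0.03,0, 1,0,0,-0.03,0, 1,0,0,-0.03,0, 1,0,0,-0.02,0, 1,0,0,0,0]'
```

```text
time: 19.45
tool_pos: [0.4848, 0.0085, 0.0245]
tool_rot: [3.114, -0.045, 0.185]
contact_force: [-0.5, 0.1, 0.8]
opening: 0.0917
```

```bash
python3 -m creep '[1,-0.014,0.007,-0.004,0, 1,0,0,0,0, 1,0,0,-0.007,0, 1,0,0,0,0]'
```

```text
time: 19.95
tool_pos: [0.4727, 0.0153, 0.0156]
tool_rot: [3.112, -0.05, 0.185]
contact_force: [-0.4, 1.2, 0.9]
opening: 0.0923
```

```bash
python3 -m creep '[0,-0.002,0,-0.003,0, 0,0,0,0,0, 0,0,0,0,0, 0,0,0,0,0, 0,0,0,0,0, 0,0,0,0,0, 0,0,0,0,0]' 25
```

```text
time: 20.82
tool_pos: [0.4711, 0.0152, 0.0127]
tool_rot: [3.112, -0.051, 0.185]
contact_force: [0.4, -0.5, 0.4]
opening: 0.0458
```

```bash
python3 -m creep '[0,0,0,0.03,0, 0,0,0,0.03,0, 0,0,-0.02,0.02,0, 0,0,-0.04,0,0, 0,0,-0.05,0,0.005, 0,0,-0.05,0,0.005, 0,0,-0.045,0,0.005, 0,0,-0.03,0,0, 0,0,-0.015,0,0, 0,0,0,0,0, 0,0,0,0,0]'
```

```text
time: 22.2
tool_pos: [0.4683, -0.2402, 0.0936]
tool_rot: [3.114, -0.047, 0.203]
contact_force: [0.5, 0.4, -1.2]
opening: 0.0462
```

Spot on. I go down gently.

```bash
python3 -m creep '[0,0,0,-0.025,0, 0,0,0,-0.025,0, 0,0,0,-0.02,0, 0,0,0,0,0, 0,0,0,0,0]'
```

```text
time: 22.82
tool_pos: [0.4696, -0.2343, 0.0235]
tool_rot: [3.114, -0.049, 0.21]
contact_force: [0.3, 0.2, -1.1]
opening: 0.0462
```

```bash
python3 -m creep '[0,-0.001,-0.006,-0.005,0, 0,0,0,0,0, 0,0,0,-0.004,0, 0,0,0,0,0]'; python3 -m creep '[0,0,0,-0.003,0, 0,0,0,0,0]'
```

```text
time: 23.32
tool_pos: [0.4695, -0.2412, 0.0159]
tool_rot: [3.111, -0.051, 0.211]
contact_force: [-0.0, 0.3, -1.8]
opening: 0.0461
time: 23.58
tool_pos: [0.4695, -0.2412, 0.0127]
tool_rot: [3.111, -0.051, 0.211]
contact_force: [0.1, -0.8, -1.6]
opening: 0.0459
```

```bash
python3 -m creep '[0,-0.001,0,-0.002,0, 0,0,0,0,0]'
```

```text
time: 23.82
tool_pos: [0.4687, -0.2413, 0.0108]
tool_rot: [3.111, -0.051, 0.211]
contact_force: [-0.3, 0.7, -0.6]
opening: 0.046
```

```bash
python3 -m creep '[0,0,0,-0.002,0, 0,0,0,0,0]'
```

```text
time: 24.08
tool_pos: [0.4689, -0.2415, 0.0112]
tool_rot: [3.11, -0.052, 0.211]
contact_force: [0.5, 0.4, -1.2]
opening: 0.0458
```

It has stopped descending (0.0108 to 0.0112), so it's in contact. I release and head for the tin.

```bash
python3 -m creep '[1,0,0,0,0, 1,0,0,0,0, 1,0,0,0,0, 1,0,0,0.04,0, 1,0,0.0,0.04,0, 1,0,0.03,0.03,0, 1,0,0.05,0,-0.03, 1,0,0.06,0,-0.03, 1,0,0.06,0,-0.03, 1,0,0.06,0,-0.03, 1,0,0.06,0,-0.03, 1,0,0.06,0,-0.03]'; python3 -m creep '[1,-0.005,0.04,0,0, 1,0,0,0,0, 1,0,0,0,0]'; python3 - <<'E'
from h import *
c=read_camera("wrist");save(c,"w9");c=read_camera("top");save(c,"t9")
E
```

```text
time: 25.58
tool_pos: [0.4685, 0.1454, 0.124]
tool_rot: [3.11, -0.056, 0.016]
contact_force: [0.8, 0.4, -0.3]
opening: 0.0914
time: 25.95
tool_pos: [0.4625, 0.1902, 0.1234]
tool_rot: [3.11, -0.056, 0.022]
contact_force: [-0.3, -0.7, -0.3]
opening: 0.092
```

View pics/w9.png

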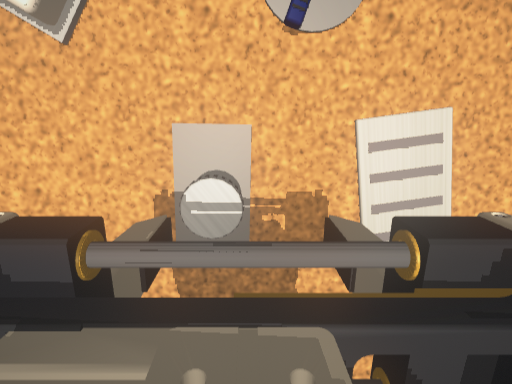

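View pics/t9.png

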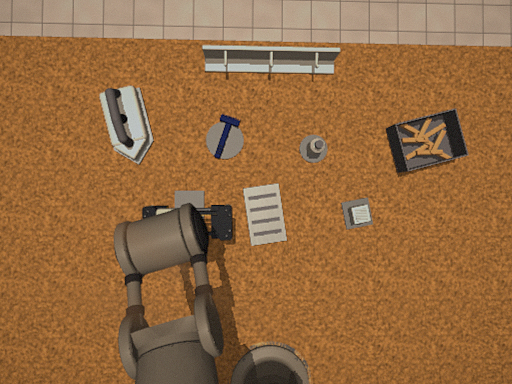

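The top view shows the bottle on the small mat and the box on the square mat. Now I grip the tin.

```bash
python3 -m creep '[1,-0.009,0.028,0,0, 1,0,0,0,0, 1,0,0,-0.025,0, 1,0,0,-0.025,0, 1,0,0,-0.025,0, 1,0,0,-0.015,0, 1,0,0,0,0, 1,0,0,0,0]'
```

```text
time: 27.05
tool_pos: [0.4582, 0.2074, 0.0326]
tool_rot: [3.109, -0.06, 0.008]
contact_force: [0.4, -0.2, 0.3]
opening: 0.0915
```

```bash
python3 -m creep '[1,-0.003,0.011,-0.008,0, 1,0,0,0,0, 1,0,0,-0.01,0, 1,0,0,0,0]'
```

```text
time: 27.55
tool_pos: [0.4559, 0.2193, 0.0149]
tool_rot: [3.109, -0.062, 0.008]
contact_force: [0.2, -0.1, 0.1]
opening: 0.092
```

```bash
python3 -m creep '[1,0,0,-0.008,0, 1,0,0,0,0, 0,0,0,0,0, 0,0,0,0,0, 0,0,0,0,0, 0,0,0,0,0, 0,0,0,0,0, 0,0,0,0,0]' 25
```

```text
time: 28.55
tool_pos: [0.4562, 0.2192, 0.0066]
tool_rot: [3.109, -0.063, 0.008]
contact_force: [0.4, -0.2, -0.9]
opening: 0.0531
```

```bash
python3 -m creep '[0,0,0,0.02,0, 0,0,0,0.03,0, 0,0,-0.02,0.01,0, 0,0,-0.04,0,0, 0,0,-0.04,0,0, 0,0,-0.04,0,0, 0,0,-0.03,0,0, 0,0.004,-0.02,0,0, 0,0,-0.01,0,0, 0,0,0,0,0, 0,0,0,0,0]'
```

```text
time: 29.92
tool_pos: [0.4568, 0.0144, 0.0661]
tool_rot: [3.109, -0.057, 0.01]
contact_force: [-0.1, 0.1, -1.7]
opening: 0.0531
```

```bash
python3 -m creep '[0,0,0,-0.02,0, 0,0,0,-0.02,0, 0,0,0,-0.008,0, 0,0,0,0,0, 0,0,0,-0.004,0, 0,0,0,0,0]'; python3 -m creep '[0,0,0,-0.003,0, 0,0,0,0,0]'
```

```text
time: 30.68
tool_pos: [0.4578, 0.0176, 0.0141]
tool_rot: [3.109, -0.06, 0.014]
contact_force: [-0.4, 0.0, -2.9]
opening: 0.0529
time: 30.92
tool_pos: [0.4582, 0.0175, 0.0115]
tool_rot: [3.109, -0.062, 0.014]
contact_force: [0.3, -0.0, -2.4]
opening: 0.0527
```

```bash
python3 -m creep '[0,0,0,-0.002,0, 0,0,0,0,0]'; python3 -m creep '[0,0,0,-0.0015,0, 0,0,0,0,0]'
```

```text
time: 31.18
tool_pos: [0.4583, 0.0174, 0.0095]
tool_rot: [3.109, -0.062, 0.014]
contact_force: [-1.0, -0.4, -1.6]
opening: 0.053
time: 31.42
tool_pos: [0.4586, 0.0173, 0.0086]
tool_rot: [3.109, -0.063, 0.014]
contact_force: [-1.5, 0.4, -0.0]
opening: 0.053
```

```bash
python3 -m creep '[1,0,0,0,0, 1,0,0,0,0, 1,0,0,0,0, 1,0,0,0.03,0, 1,0,0,0.04,0, 1,0,0,0.04,0, 1,0.03,0.015,0.01,-0.05, 1,0.04,0.02,0,-0.08, 1,0.05,0.025,0,-0.08, 1,0.05,0.025,0,-0.08, 1,0.03,0.015,0,-0.05, 1,0,0,0,0]'; python3 -m creep '[1,0,0,0,0]'; python3 - <<'E'
from h import *
import pickle
c=read_camera("wrist");save(c,"w10");d=read_camera("top");save(d,"t10");pickle.dump((c,d),open("x10.pkl","wb"))
E
```

```text
time: 32.92
tool_pos: [0.6639, 0.1205, 0.1324]
tool_rot: [3.11, -0.065, -0.339]
contact_force: [-0.9, 0.1, 0.6]
opening: 0.0919
time: 33.05
tool_pos: [0.6631, 0.1203, 0.1318]
tool_rot: [3.109, -0.063, -0.338]
contact_force: [-0.3, 0.3, 0.8]
opening: 0.0918
```

View pics/w10.png

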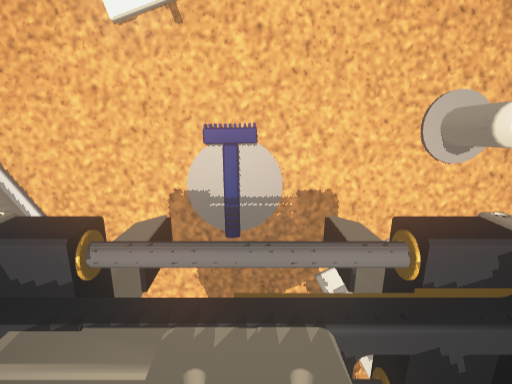

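View pics/t10.png

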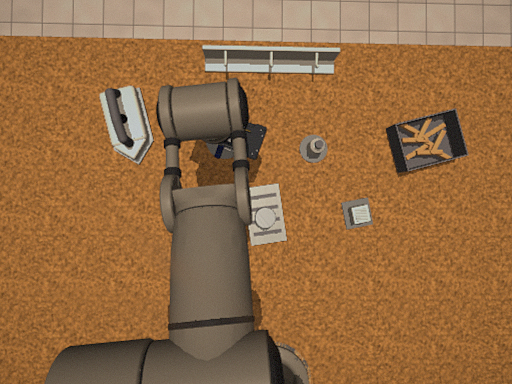

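The wrist view shows the comb in line with the tool, handle at about x = 231 and between the jaws. The tin is upright on the plate in the top view. I descend on the comb.

```bash
python3 -m creep '[0.7,0.017,0.008,0,0.008, 0.7,0,0,0,0, 0.7,0,0,-0.03,0, 0.7,0,0,-0.03,0, 0.7,0,0,-0.03,0, 0.7,0,0,-0.015,0, 0.7,0,0,0,0, 0.7,0,0,0,0]'
```

```text
time: 34.15
tool_pos: [0.6764, 0.1238, 0.0304]
tool_rot: [3.11, -0.067, -0.333]
contact_force: [0.3, 0.2, 0.0]
opening: 0.0639
```

```bash
python3 -m creep '[0.7,0.005,0.003,-0.014,0.01, 0.7,0,0,0,0, 0.7,0,0,-0.008,0, 0.7,0,0,0,0]'
```

```text
time: 34.65
tool_pos: [0.683, 0.1273, 0.0091]
tool_rot: [3.112, -0.07, -0.322]
contact_force: [-0.8, -0.1, -1.3]
opening: 0.0645
```

```bash
python3 -m creep '[0.7,0,0,-0.006,0, 0.7,0,0,0,0, 0,0,0,0,0, 0,0,0,0,0, 0,0,0,0,0, 0,0,0,0,0, 0,0,0,0,0, 0,0,0,0,0, 0,0,0,0,0, 0,0,0,0,0]' 25
```

```text
time: 35.9
tool_pos: [0.6833, 0.1273, 0.0033]
tool_rot: [3.112, -0.071, -0.322]
contact_force: [0.8, 0.4, 0.1]
opening: 0.0153
```

```bash
python3 -m creep '[0,0,0,0.02,0, 0,0,0,0.03,0, 0,-0.01,0.005,0.03,0.03, 0,-0.03,0.013,0,0.05, 0,-0.04,0.018,0,0.06, 0,-0.04,0.018,0,0.06, 0,-0.04,0.018,0,0.06, 0,-0.03,0.013,0,0.05, 0,-0.015,0.005,0,0.015, 0,0,0,0,0, 0,0,0,0,0]'; python3 - <<'E'
from h import *
import pickle
c=read_camera("side");save(c,"s11");
c=read_camera("wrist");save(c,"w11");
E
```

```text
time: 37.28
tool_pos: [0.4781, 0.2194, 0.0997]
tool_rot: [3.118, -0.089, 0.01]
contact_force: [-0.3, -0.0, -0.3]
opening: 0.0155
```

View pics/s11.png

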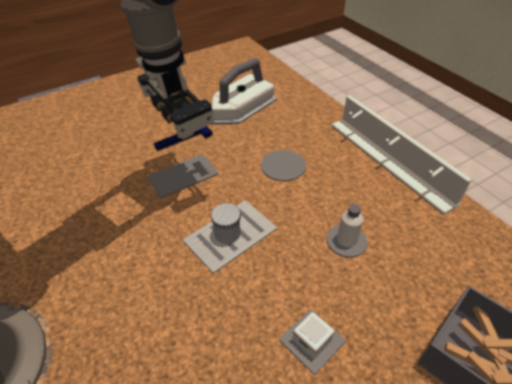

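View pics/w11.png

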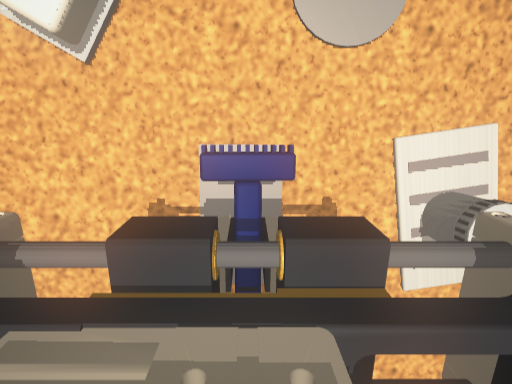

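The comb hangs level in the jaws above the long mat, which is centred at about (183,175) in the side view. I lower it.

```bash
python3 -m creep '[0,-0.009,0.004,0,0, 0,0,0,0,0, 0,0,0,-0.025,0, 0,0,0,-0.025,0, 0,0,0,-0.02,0, 0,0,0,-0.01,0, 0,0,0,0,0, 0,0,0,0,0]'
```

```text
time: 38.38
tool_pos: [0.4708, 0.2232, 0.0176]
tool_rot: [3.118, -0.091, 0.008]
contact_force: [-1.0, -0.3, -0.4]
opening: 0.0154
```

```bash
python3 -m creep '[0,-0.002,0,-0.007,0, 0,0,0,0,0, 0,0,0,-0.004,0, 0,0,0,0,0]';python3 -m creep '[0,0,0,-0.002,0, 0,0,0,0,0]'
```

```text
time: 38.88
tool_pos: [0.4696, 0.2235, 0.0074]
tool_rot: [3.119, -0.094, 0.008]
contact_force: [-0.4, 0.0, 0.0]
opening: 0.0156
time: 39.12
tool_pos: [0.4697, 0.2236, 0.0053]
tool_rot: [3.119, -0.094, 0.008]
contact_force: [0.8, 0.1, -0.8]
opening: 0.0155
```

```bash
python3 -m creep '[0,0,0,-0.0015,0, 0,0,0,0,0, 1,0,0,0,0, 1,0,0,0,0, 1,0,0,0,0, 1,0,0,0.04,0, 1,0,0,0.05,0, 1,0,-0.03,0.03,0, 1,0,-0.05,0,0, 1,0,-0.05,0,0, 1,0,-0.04,0,0, 1,0,-0.02,0,0]'; python3 -m creep '[1,0,0,0,0, 1,0,0,0,0]'; python3 - <<'E'
from h import *
import pickle
c=read_camera("wrist");save(c,"w12");c=read_camera("top");save(c,"t12");pickle.dump(c,open("t12.pkl","wb"))
E
```

```text
time: 40.62
tool_pos: [0.4696, 0.0294, 0.1284]
tool_rot: [3.118, -0.098, 0.012]
contact_force: [0.3, -0.3, -0.3]
opening: 0.092
time: 40.88
tool_pos: [0.4695, 0.0287, 0.1286]
tool_rot: [3.118, -0.098, 0.009]
contact_force: [-1.0, 0.5, -1.2]
opening: 0.0917
```

View pics/w12.png

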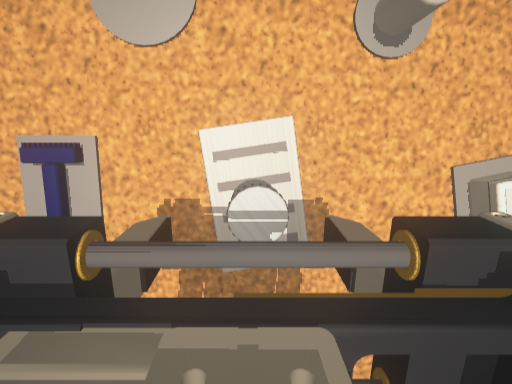

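View pics/t12.png

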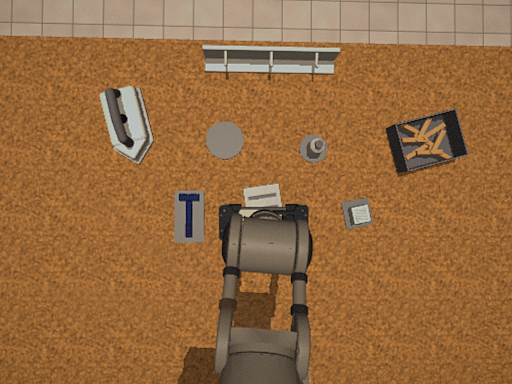

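The comb lies along the long mat at (188,216) and the big round mat is free. I fetch the tin.

```bash
python3 -m creep '[1,-0.01,-0.011,0,0, 1,0,0,0,0, 1,0,0,-0.03,0, 1,0,0,-0.03,0, 1,0,0,-0.025,0, 1,0,0,-0.012,0, 1,0,0,0,0, 1,0,0,0,0]'
```

```text
time: 41.98
tool_pos: [0.4601, 0.0189, 0.0308]
tool_rot: [3.118, -0.103, 0.013]
contact_force: [0.8, -0.6, 0.3]
opening: 0.0919
```

```bash
python3 -m creep '[1,0,-0.001,-0.012,0, 1,0,0,0,0, 1,0,0,-0.01,0, 1,0,0,0,0, 0,0,0,0,0, 0,0,0,0,0, 0,0,0,0,0, 0,0,0,0,0, 0,0,0,0,0, 0,0,0,0,0]' 25
```

```text
time: 43.22
tool_pos: [0.4615, 0.0177, 0.0091]
tool_rot: [3.117, -0.107, 0.013]
contact_force: [-0.6, 0.4, -1.2]
opening: 0.0526
```

```bash
python3 -m creep '[0,0,0,0.02,0, 0,0,0,0.03,0, 0,0.01,0.005,0.01,0, 0,0.03,0.015,0,0, 0,0.035,0.02,0,0, 0,0.035,0.02,0,0, 0,0.035,0.02,0,0, 0,0.03,0.015,0,0, 0,0.02,0.01,0,0, 0,0,0,0,0, 0,0,0,0,0]'
```

```text
time: 44.6
tool_pos: [0.6555, 0.1264, 0.0654]
tool_rot: [3.118, -0.092, 0.012]
contact_force: [-0.3, 0.3, -1.9]
opening: 0.0532
```

```bash
python3 -m creep '[0,0.015,0.0025,0,0, 0,0,0,0,0, 0,0,0,-0.02,0, 0,0,0,-0.02,0, 0,0,0,-0.006,0, 0,0,0,0,0, 0,0,0,0,0]'
```

```text
time: 45.48
tool_pos: [0.6654, 0.1263, 0.0197]
tool_rot: [3.117, -0.088, 0.01]
contact_force: [-0.1, -0.3, -2.6]
opening: 0.0529
```

```bash
python3 -m creep '[0,0.006,0.003,-0.005,0, 0,0,0,0,0, 0,0,0,-0.003,0, 0,0,0,0,0]'; python3 -m creep '[0,0,0,-0.003,0, 0,0,0,0,0]'
```

```text
time: 45.98
tool_pos: [0.6727, 0.1297, 0.0126]
tool_rot: [3.117, -0.091, 0.01]
contact_force: [-0.6, -0.7, -1.9]
opening: 0.0529
time: 46.22
tool_pos: [0.6726, 0.1297, 0.0093]
tool_rot: [3.117, -0.09, 0.01]
contact_force: [-0.6, 0.0, -1.9]
opening: 0.0532
```

```bash
python3 -m creep '[0,-0.001,0,-0.002,0, 0,0,0,0,0]'; python3 -m creep '[0,0,0,-0.0015,0, 0,0,0,0,0]'
```

```text
time: 46.48
tool_pos: [0.6717, 0.1297, 0.0074]
tool_rot: [3.117, -0.091, 0.01]
contact_force: [-0.6, 0.0, -2.2]
opening: 0.0529
time: 46.72
tool_pos: [0.6721, 0.1297, 0.0075]
tool_rot: [3.117, -0.092, 0.01]
contact_force: [-0.4, -0.0, -2.9]
opening: 0.0527
```

```bash
python3 -m creep '[0,0,0,-0.002,0, 0,0,0,0,0]'; python3 -m creep '[0,0,0,-0.0015,0, 0,0,0,0,0]'
```

```text
time: 46.98
tool_pos: [0.6726, 0.1297, 0.0074]
tool_rot: [3.117, -0.094, 0.01]
contact_force: [-0.5, 0.1, -1.9]
opening: 0.053
time: 47.22
tool_pos: [0.6729, 0.1297, 0.0073]
tool_rot: [3.117, -0.095, 0.011]
contact_force: [-0.3, 0.6, -1.3]
opening: 0.0531
```

Height is stuck at 0.0074 while the pitch creeps, so the tin is down. I release, rise and clear the view.

```bash
python3 -m creep '[1,0,0,0,0, 1,0,0,0,0, 1,0,0,0,0, 1,0,0,0.03,0, 1,0,0,0.04,0, 1,0,0,0.05,0, 1,-0.02,-0.03,0.03,0, 1,-0.03,-0.05,0,0, 1,-0.03,-0.05,0,0, 1,-0.03,-0.05,0,0, 1,-0.03,-0.05,0,0, 1,-0.03,-0.05,0,0]'; python3 -m creep '[1,-0.03,-0.05,0,0, 1,-0.03,-0.05,0,0, 1,-0.03,-0.05,0,0, 1,-0.03,-0.05,0,0, 1,-0.02,-0.05,0,0, 1,0,-0.05,0,0, 1,0,-0.05,0,0, 1,0,-0.02,0,0, 1,0,0,0,0]'; python3 - <<'E'
from h import *
import pickle
for n in("side","top"):
    c=read_camera(n);save(c,n+"F");pickle.dump(c,open(n+"F.pkl","wb"))
E
```

```text
time: 48.72
tool_pos: [0.4993, -0.1545, 0.1605]
tool_rot: [3.115, -0.1, 0.018]
contact_force: [0.5, -0.6, 0.2]
opening: 0.0919
time: 49.85
tool_pos: [0.35, -0.5404, 0.1615]
tool_rot: [3.11, -0.104, 0.011]
contact_force: [-0.1, 0.1, -0.3]
opening: 0.0919
```

View pics/topF.png

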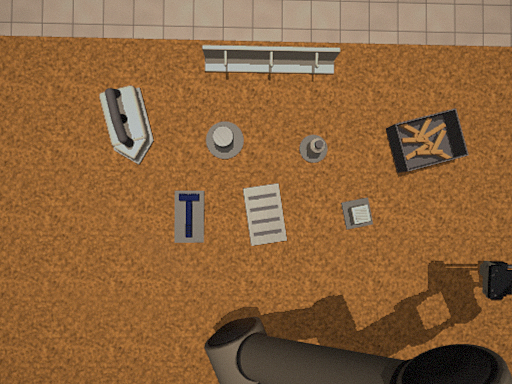

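View pics/sideF.png

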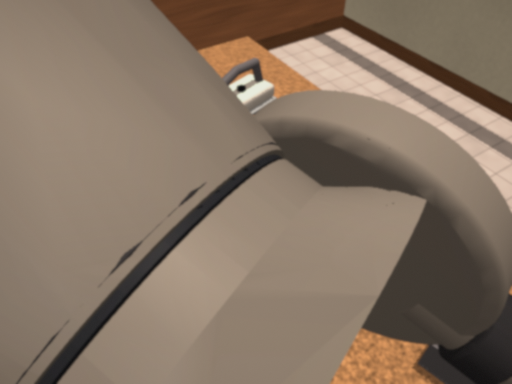

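The top view shows everything in place, tin at (223,137), bottle (317,147), comb (188,216), box (361,214), plate empty. The arm blocks the side view. I measure each offset from its mat.

```bash
python3 - <<'E'
from meas import *
import pickle
c=pickle.load(open("topF.pkl","rb")); im=c["image"].astype(int)
g=im.min(2);white=(g>140).astype(np.uint8);navy=((im[...,2]-im[...,0]>20)).astype(np.uint8)
print("tin");big(c,white,(205,245,120,160),0.064)
print("box");big(c,white,(340,375,195,230),0.040)
print("comb");big(c,navy,(175,206,188,245),0.02)
ys,xs=np.nonzero(navy[188:245,175:206]);N=np.array([ray(c,x+175,y+188,.02)[:2]*1000 for x,y in zip(xs,ys)],np.float32)
l=cv2.fitLine(N,cv2.DIST_WELSCH,0,.01,.01).ravel();d=l[:2]*np.sign(l[0]);t=(N-l[2:])@d;print("comb origin",l[2:]+d*((t.min()+t.max())/2-2),"yaw",np.degrees(np.arctan2(d[1],d[0])))
a=im[100:260,150:390].astype(np.uint8)[...,::-1];cv2.imwrite("pics/F.png",cv2.resize(a,None,fx=3.3,fy=3.3,interpolation=cv2.INTER_CUBIC))
a=im[130:165,295:335].astype(np.uint8)[...,::-1];cv2.imwrite("pics/Fb.png",cv2.resize(a,None,fx=16,fy=16,interpolation=cv2.INTER_NEAREST))
print("mats: big 666.7,128.3  small 645.5,-117.7  sq 466.3,-240.1 (11.4)  long 455.3,223.4 (.5)")
a0=pickle.load(open("top0.pkl","rb"))["image"].astype(int);print("iron diff",abs(a0-im)[80:165,95:156].mean(),"bg diff",abs(a0-im)[100:180,250:290].mean())
E
```

```text
tin
px (213, 127, 20, 19) rect [668.1 130.1] [47.  49.3] 0.6 ell [668.6 130.3] [48.3 49.1] cen [668.7 130.3]
box
px (352, 205, 19, 19) rect [ 465.4 -240.8] [43.2 43.7] 11.4 ell [ 465.7 -240.8] [48.2 49.2] cen [ 465.6 -240.8]
comb
px (179, 194, 20, 43) rect [460.2 222.5] [113.2  51. ] 0.5 ell [465.8 221.7] [ 72.6 103.3] cen [479.7 223.2]
comb origin [458.21396 222.5155 ] yaw 0.28938845
mats: big 666.7,128.3  small 645.5,-117.7  sq 466.3,-240.1 (11.4)  long 455.3,223.4 (.5)
iron diff 3.0217293474766955 bg diff 3.1620833333333334
```

View pics/F.png

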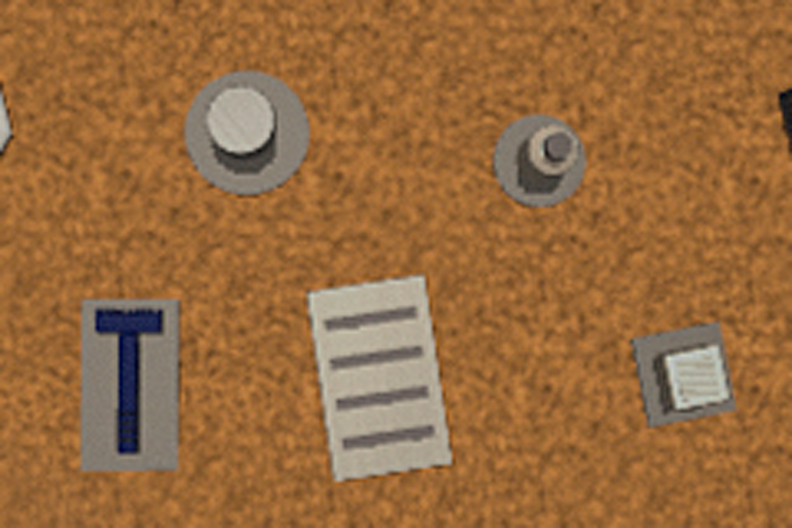

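View pics/Fb.png

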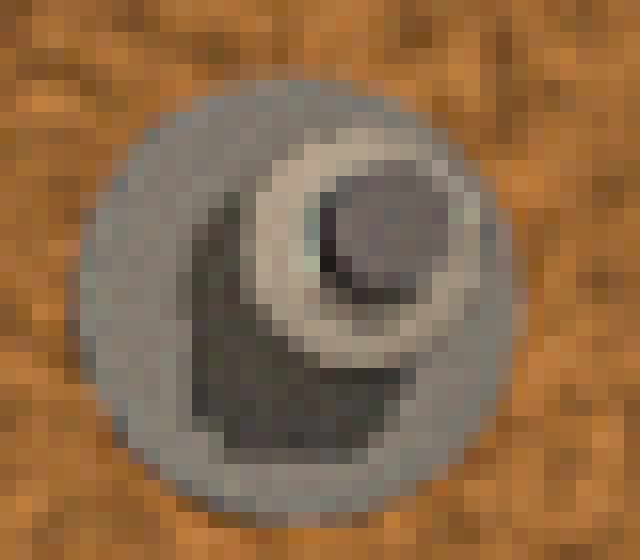

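```bash
python3 - <<'E'
from meas import *
import pickle
c=pickle.load(open("topF.pkl","rb"));print(ray(c,319,143.7,.094)*1000)
from cell import workorder
print(workorder.hand_in())
E
```

```text
[ 646.5897937  -116.88620039   94.        ]
the job is handed in; nothing more can be done
None
```

All four things are back upright on their own mats and the rest plate is empty. I handed the job in at about 50 s, and no verdict came back. The box was parked on the plate while the bottle moved, and the tin while the comb moved.

| Thing | Mat | Distance from mat centre | Angle to mat |
|---|---|---|---|
| Tin | big round | 2.8 mm | – |
| Bottle | small round | 1.3 mm | – |
| Sewing box | square | 1 mm | under 1° |
| Lint comb | long | 3 mm | under 1° |

These figures come from the final top view. There the iron's patch of the picture differs from the first one no more than the bare cork does, so the iron has not moved.

**First grasp missed:** the fingers shut above the box, because the fingertips really stand about 7 mm above the reported TCP, not 25 mm ahead of it as stated. I corrected for that by eye from the side camera, and the box was not disturbed.

**Tool tilt:** the tool tilted by up to about 0.1 rad over the run, which the rows cannot undo, but each thing stood upright once let go.

**Not checked:** the arm blocked the last side view, so at the end uprightness was judged from the top view alone. The reach of the bottle's offset check was the cap centre, read off an enlarged picture by eye.

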